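# Unclamp the root rake and show its tines to the inspection camera

### The arm

A 7-joint arm with a two-finger parallel gripper is mounted at the origin on the work surface. World frame = base frame: x ahead of the robot, y to its left, z up, the work surface at z = 0. Lengths are in m, angles in rad, forces in N, time in s.
With the tool pointing down it reaches from about 0.4 to 0.85 m from the base axis. Payload 4.5 kg.
Tool frame: the origin (TCP) lies between the finger pads; the fingertips stand env.tcp_to_tips ahead of it and the grasp point (between the pads) lies 3 mm ahead of it (env.tcp_to_tips is the distance from the TCP to the fingertips, in m); z points along the fingers, y is the direction in which the jaws open and shut (so a half turn about z gives the same grasp; the last joint's range is limited). The gripper opens to 85 mm and grips with 20 to 120 N. Pads are 22 mm wide; open, the fingers measure 114 mm over their backs; the gripper's body (76 mm by 85 mm) begins 54 mm behind the grasp point. The pads swing forward as they close: fully open they stand 13 mm farther back than shut.
Start: joints at [1.163, 0.689, -0.195, 1.565, 0.157, 0.902, -0.215], TCP at [0.267, -0.565, 0.22] pointing down, gripper open.
Joint ranges: [-3.01, 3.01], [-0.46, 2.08], [-1.47, 1.51], [0.13, 2.56], [-1, 4.14], [0.04, 2.09], [-2.66, 2.66]. Speed limits (rad/s): [2.57, 2.57, 3.14, 3.14, 3.14, 3.14, 3.14].

### API

Orientations are given as [roll, pitch, yaw] about the fixed x, y, z axes, in that order (R = Rz(yaw) Ry(pitch) Rx(roll)).
In Python, from workcell import env gives the robot as it stands.
- The arm moves only by the shell command python3 -m inch 'ROWS' [FORCE]. ROWS is JSON, a list of rows, each an object with "slide": the shift along the world's x, y, z in cm, a list of three; "dr": the turn, a rotation vector about the world's x, y, z in rad, a list of three; "jaw": the gripper command: -1 is shut, 1 is fully open, values between are in proportion. In form: [{"slide": [dx, dy, dz], "dr": [wx, wy, wz], "jaw": jaw}, ...]. A call has 1 to 5 rows; each row is the pose to reach, as a shift and turn from the pose commanded when the call began; what a row does not reach only later rows make up. A row lasts 1/10 s, in which the tool goes at most 50 mm and 8.59 degrees, less where a joint would pass 70% of its speed; a pose out of reach is approached as far as the arm can. A call with a gripper value outside its range is refused whole. The fingers move at their own pace and stop on an object; FORCE is the grip in N (left out, the last holds). Time passes only in rows, so rows that repeat a pose let the fingers close. It gives the time, the measured TCP pose, the force and the opening at its end, in the units of the state.
- env.observe(): the state, without advancing time (a new reading comes with each control period).
- env.capture(name): name is "scene" or "top" or "wrist"; returns a dict with "frame" (480x640x3 uint8, red, green, blue), "depth" (480x640 float32, m along the optical axis (not along the pixel's ray), 0 where there is no reading), "camera_matrix" (3x3 intrinsics, pixels), "k1" (the pictures are not rectified: a ray, as slopes to the right and down, at radius r is drawn at 1 + k1 r^2 times it, then the intrinsics apply), "origin" and "rotation" of the camera in the world. Camera axes: x right, y down, z forward; pixel columns grow to the right and rows downward; lengths in m; the calibration is good to about 2 mm. A picture is of the moment at which its call begins.
- env.finish_job(): hands the job in, once; it reports no verdict.
The state is a dict: "clock": time; "joint_pos": joint angles; "joint_vel": joint speeds; "joint_torque": joint torques, N m; "position": TCP position; "ee_rot": TCP orientation; "contact_force": force on the tool from outside, world axes, zero at the start; "moment": the same for the moment, N m; "finger_gap": finger opening in m.
Only numpy, scipy, OpenCV 4.12 (cv2) and the standard library are available. Lean on these libraries where they do the work, as an engineer would, in place of code of your own. Each camera call takes 0.05 s, during which the arm holds its last target. There are 200 camera calls.

### The job

The tines of the root rake have just been straightened: swing the vise's lever fully open while the rake still sits in the jaws, lift the rake out, and hold it up to the inspection camera with the middle tine's tip on the lens axis, 8 cm in front of the lens, the shaft level and in line with the lens axis, tines towards the camera and hanging straight down. Finish while holding it there, still, in the gripper; leave the lever open, do not drop the rake, do not bump the camera or its stand, and leave the other things on the bench where they are.

Things in the scene. Friction and masses are not known exactly. Their poses are not given: they have to be found in the camera images.
- vise: Black aluminium cam-lever vise, fixed. Origin: on the bench below the middle of the jaw gap; z up, y along the jaws, lever side -x. Jaws 50 mm long (y -25 to 25), tops 72 mm up; fixed jaw face at x = +5 mm; the moving jaw draws back 8 mm to -x as the lever opens. The rake's shaft lies on a ledge 58 mm up between them and stays there when they open. Base flange x -113 to 37, y -42 to 42, 10 thick.
- vise_lever (a joint): Cam lever's angle (rad) about the vertical pin at lever_pivot: near 0 clamped (arm along the vise's +y, as the tines), 1.45 fully open (arm towards the vise's -x, the robot's side). It swings level, counter-clockwise from above, needs 2 to 4 N at its grip and stays where it is left. The jaws are wide open from 1.2 on.
- lever_pivot (a point): The lever's pin: at x = -78 mm, y = 0 of the vise, 60 mm above the bench (top of the arm).
- lever_grip (a point): Middle of the lever's upright red cylindrical grip: 14 mm diameter, 42 mm tall (60 to 102 mm above the bench), at 65 mm from the pin; this point is 84 mm above the bench and moves with the lever. About 40 mm is free between it and the tines.
- rake: Stainless root rake, 220 mm, 0.14 to 0.22 kg. Origin on the shaft's centre line; x along the shaft to the tines, z up. Square 10 mm shaft x -70 to 60, 8 mm neck to 95, 48 mm wide cross bar at 97 with three tines 35 mm down, flat leaf 18 by 3 mm from -70 to -119. Mass centre x = +16. Starts level in the vise, x along the vise's y, origin 63 mm up, 16 mm to the vise's -y; jaws cover x -9 to 41.
- rake_tips (a point): Tip of the middle one of the three tines (they stand 20 mm apart): at x = +97, y = 0, z = -35 mm of the rake.
- shaft_grip (a point): Middle of the bare square shaft beside the jaws, on its centre line, x = -40 mm of the rake; free to grip from above across its 10 mm width; 63 mm above the bench at the start, open air below and beside it.
- stand: Camera stand fixed to the bench on the robot's left: black base plate 110 by 140 mm (x -75 to +35), 14 mm thick, aluminium column 20 mm thick and 304 mm tall. Origin: on the bench, on the column's axis; z up; the camera looks along the stand's -x, level.
- lens (a point): Centre of the camera lens's front face, 90 mm from the column's axis; a white ring light of 66 mm diameter surrounds it, behind it a grey camera body 56 mm high. Its x axis points backwards from the lens into the camera. The height differs from run to run (170 to 230 mm above the bench).
- focus (a point): The point in focus: on the lens axis, 80 mm in front of the lens, in empty air. Axes as the stand's (x towards the lens along its axis, z up). The middle tine's tip belongs here, with the rake's x along this x.
- pliers: Black jin pliers lying flat, 180 mm long, 12 mm high; bystander. Origin near the pivot, on the bench.
- pot: Terracotta-coloured ceramic pot, 126 mm across, 70 mm high; bystander. Origin under its centre.
- cups: Stack of clear plastic cups, 81 mm across, 123 mm high; bystander. Origin under its centre.
- spool: Spool of copper-coloured wire, 84 mm across, 34 mm high; bystander. Origin under its centre.
- jar: White jar of cut paste with green cap, 60 mm across, 62 mm high; bystander. Origin under its centre.
- brush: Small hand brush lying flat; bystander.
- bottle: Amber plant-feed bottle with white cap, 64 mm across, 170 mm high; bystander. Origin under its centre.

How it is judged:
On the way, in this order (a step that is already met when the one before it is completed fails the run):
1. the lever is swung open while the rake still sits in the vise (value of joint vise_lever above 1.2 rad and distance of rake from where it was at the start of the episode below 0.012 m), for 0.2 s.
2. the rake is lifted clear of the vise in the gripper (height (world z) of rake above 0.11 m and contact force between rake and vise below 0.2 N and contact force between rake and the fingers above 1 N), for 0.2 s.
At the end, for the whole second after the job is handed in: Held still in the gripper, clear of vise and stand: middle tine tip within 15 mm of the focus point, shaft within 10 degrees of the lens axis, tines on the lens side and down, upright within 10 degrees; lever still over 1.2 rad open; bystanders within 30 mm of their starts (distance between rake_tips and focus below 0.015 m and angle between the x axis of rake and the x axis of focus, either way round below 0.17 rad and x of rake in the frame of focus below -0.07 m and angle between rake's own z axis and vertical below 0.17 rad and linear speed of rake below 0.02 m/s and angular speed of rake below 0.15 rad/s and contact force between rake and the fingers above 1 N and height (world z) of rake above 0.15 m and contact force between rake and vise below 0.1 N and contact force between rake and stand below 0.1 N and value of joint vise_lever above 1.2 rad and distance of each of pliers, pot, cups, spool, jar, brush, bottle from where it was at the start of the episode below 0.03 m); the arm keeps its last pose, push and grip.
It fails at once if the rake is dropped (height (world z) of rake below 0.045 m).
It fails at once if the camera or its stand is bumped (over 2 N) (contact force between stand and anything else above 2 N).
It fails at once if a bystander is displaced by over 30 mm (distance of any of pliers, pot, cups, spool, jar, brush, bottle from where it was at the start of the episode above 0.03 m).
It fails at once if a standing bystander is tipped (angle between any of pot, cups, spool, jar, bottle's own z axis and vertical above 0.4 rad).
It also fails if it takes over 58 s, if anything falls off the work surface, if the arm or the gripper's body presses on something with over 40 N, if the wrist force passes 120 N, or if a joint passes its speed limit or range.

## Working session

There is one attempt and no reset: what is moved stays moved. The work goes in short steps, Python scripts to look and compute and a shell command to move; the robot and the scene stay as the last step left them, time stands still between calls to the robot, and variables do not carry over. Pictures are saved under pics/ and viewed, about 8 in all and at most 12, crops included, and the job is handed in when it is done.

```bash
ls; mkdir -p pics
cat > h.py <<'E'
import numpy as np, cv2
from workcell import env
def cap(n):
    c=env.capture(n); return c
def save(c,name,crop=None,scale=1):
    im=c["frame"][:,:,::-1]
    if crop: x0,y0,x1,y1=crop; im=im[y0:y1,x0:x1]
    if scale!=1: im=cv2.resize(im,None,fx=scale,fy=scale,interpolation=cv2.INTER_CUBIC)
    cv2.imwrite("pics/"+name+".png",im)
def rays(c,uv):
    uv=np.asarray(uv,float).reshape(-1,1,2)
    K=np.array(c["camera_matrix"],float)
    n=cv2.undistortPoints(uv,K,np.array([c["k1"],0,0,0],float)).reshape(-1,2)
    return np.c_[n,np.ones(len(n))]
def pts(c,uv):
    uv=np.asarray(uv); d=c["depth"][uv[:,1].astype(int),uv[:,0].astype(int)]
    return (rays(c,uv)*d[:,None])@np.array(c["rotation"]).T+np.array(c["origin"]),d
def plane(c,uv,z):
    r=rays(c,uv)@np.array(c["rotation"]).T; o=np.array(c["origin"])
    return o+r*((z-o[2])/r[:,2])[:,None]
def cloud(c):
    v,u=np.mgrid[0:480,0:640]; uv=np.c_[u.ravel(),v.ravel()]
    p,d=pts(c,uv); return p.reshape(480,640,3),c["depth"]>0
def st():
    s=env.observe(); print({k:np.round(s[k],4).tolist() for k in ("clock","position","ee_rot","contact_force","finger_gap","joint_pos")})
E
python3 - <<'E'
from h import *
st(); print(env.tcp_to_tips)
for n in("scene","top"):
    c=cap(n); save(c,n+"0"); print(n,np.round(c["origin"],3),np.round(c["rotation"],2).tolist(),c["k1"],np.round(c["camera_matrix"],1).tolist())
E
```

```text
pics
{'clock': 0.0, 'position': [0.2669, -0.5644, 0.2195], 'ee_rot': [-3.1397, 0.0001, 0.4419], 'contact_force': [0.4159, -0.1913, -0.3368], 'finger_gap': 0.0857, 'joint_pos': [1.1628, 0.69, -0.1945, 1.5664, 0.1573, 0.9025, -0.2151]}
0.022
scene [ 1.296 -0.162  1.035] [-2.45, -0.01, 1.47] -0.010887296953748139 [[476.9, 0.0, 322.7], [0.0, 476.9, 238.7], [0.0, 0.0, 1.0]]
top [ 0.314 -0.07   1.429] [-2.94, -0.0, -1.51] -0.05631401913693382 [[486.2, 0.0, 312.4], [0.0, 486.2, 243.9], [0.0, 0.0, 1.0]]
```

Run:
```python
s=open('h.py').read()
s=s.replace('c=env.capture(n); return c','c=dict(env.capture(n)); c["rotation"]=Rot.from_euler("xyz",c["rotation"]).as_matrix(); return c').replace('import numpy as np, cv2','import numpy as np, cv2\nfrom scipy.spatial.transform import Rotation as Rot')
open('h.py','w').write(s)
```

```text
(no output)
```

View pics/top0.png

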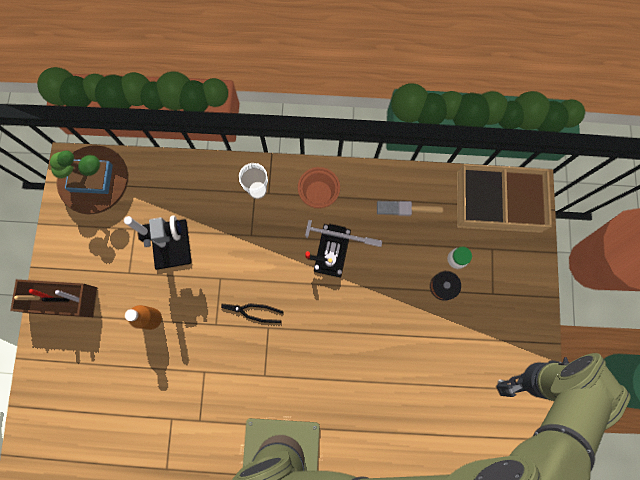

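View pics/scene0.png

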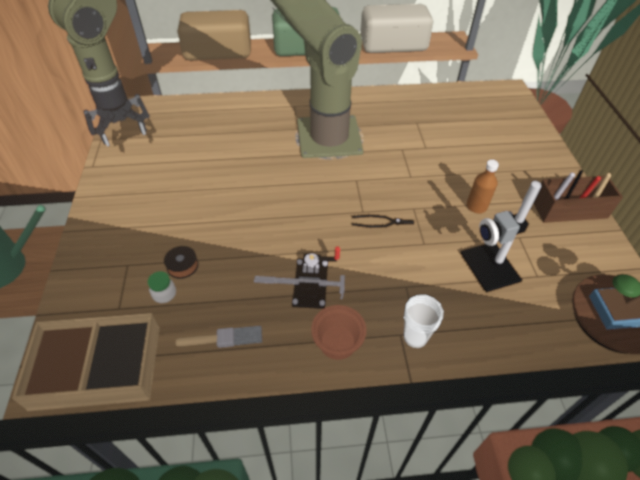

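Top view: vise near (330,250), the rake's tines left at (308,229), leaf end (380,243), red grip (307,254); stand column top (130,221), ring (175,228), base (171,245). The scene view agrees. Now to measure these.

```bash
cat > m.py <<'E'
from h import *
def fit(p):
    m=p.mean(0); w=np.linalg.svd(p-m)[2][0]; return m,w
if __name__=="__main__":
  st()
  for n in("top","scene"):
    c=cap(n); P,ok=cloud(c); hsv=cv2.cvtColor(c["frame"],cv2.COLOR_RGB2HSV)
    H,S,V=[hsv[:,:,i].astype(int) for i in range(3)]
    X,Y,Z=[P[:,:,i] for i in range(3)]
    near=ok&(X>.45)&(X<.75)&(Y>-.25)&(Y<.1)
    red=near&((H<6)|(H>174))&(S>180)&(V>90)&(Z>.05)&(Z<.115)
    print(n,"red",red.sum(),np.round(P[red].mean(0),4),np.round(P[red].min(0),3),np.round(P[red].max(0),3))
    # shaft/leaf/bar: grey metal
    rk=near&(Z>.045)&(Z<.08)&(S<70)&(V>70)
    print(" rake",rk.sum(),[np.round(a,4) for a in fit(P[rk][:,:2])],np.round(P[rk].min(0),3),np.round(P[rk].max(0),3))
    sd=ok&(X>.45)&(X<.8)&(Y>.25)&(Y<.62)
    ring=sd&(S<40)&(V>190)&(Z>.1)
    print(" ring",ring.sum(),np.round(np.median(P[ring],0),3),np.round(P[ring].min(0),3),np.round(P[ring].max(0),3))
    col=sd&(Z>.285)&(Z<.32); print(" coltop",col.sum(),np.round(P[col].mean(0),4) if col.any() else 0)
    b=sd&(abs(Z-.014)<.012)&(V<60)
    q=P[b][:,:2].astype(np.float32); print(" base",len(q),cv2.minAreaRect(q))
    f=near&(abs(Z-.01)<.012)&(V<60)
    q=P[f][:,:2].astype(np.float32); print(" flange",len(q),cv2.minAreaRect(q))
    np.savez(n+".npz",P=P,ok=ok,hsv=hsv)
E
python3 m.py
```

```text
{'clock': 0.1, 'position': [0.2669, -0.5645, 0.2196], 'ee_rot': [-3.14, 0.0001, 0.4419], 'contact_force': [-0.6005, 0.5672, 0.0505], 'finger_gap': 0.0862, 'joint_pos': [1.1628, 0.6899, -0.1945, 1.5662, 0.1573, 0.9025, -0.2151]}
top red 28 [ 0.5617 -0.0424  0.0944] [ 0.556 -0.047  0.063] [ 0.57  -0.036  0.109]
 rake 614 [array([ 0.6102, -0.1275]), array([-0.0813, -0.9967])] [ 0.539 -0.249  0.045] [0.749 0.099 0.076]
 ring 114 [0.589 0.32  0.201] [0.573 0.306 0.179] [0.629 0.398 0.309]
 coltop 66 [0.58   0.389  0.2999]
 base 1041 ((0.5849955677986145, 0.37167084217071533), (0.13756652176380157, 0.11067911982536316), 13.124775886535645)
 flange 488 ((0.5944356322288513, -0.1125156581401825), (0.08470997959375381, 0.14774355292320251), 80.72527313232422)m.py:12: RuntimeWarning: Mean of empty slice.
  print(n,"red",red.sum(),np.round(P[red].mean(0),4),np.round(P[red].min(0),3),np.round(P[red].max(0),3))
  ret = um.true_divide(
Traceback (most recent call last):
  File "m.py", line 12, in <module>
    print(n,"red",red.sum(),np.round(P[red].mean(0),4),np.round(P[red].min(0),3),np.round(P[red].max(0),3))
                                                                ~~~~~~~~~~^^^
ValueError: zero-size array to reduction operation minimum which has no identity
```

```bash
cat > m2.py <<'E'
from h import *
from m import fit
for n in("top","scene"):
    c=cap(n); P,ok=cloud(c); hsv=cv2.cvtColor(c["frame"],cv2.COLOR_RGB2HSV)
    H,S,V=[hsv[:,:,i].astype(int) for i in range(3)]; X,Y,Z=[P[:,:,i] for i in range(3)]
    near=ok&(X>.45)&(X<.75)&(Y>-.3)&(Y<.05)
    red=near&((H<8)|(H>172))&(S>140)&(V>70)&(Z>.05)&(Z<.12)&(Y>-.08)
    p=P[red]; print(n,"red",len(p),np.round(np.median(p,0),4),np.round(np.percentile(p,[5,95],axis=0),3).tolist())
    # bare shaft + leaf on -y side: above bench
    rk=near&(Z>.045)&(Z<.085)&(Y<-.155)
    p=P[rk]; m,w=fit(p[:,:2]); w=w*np.sign(w[1]); r=(p[:,:2]-m)@[-w[1],w[0]]
    g=abs(r)<.012; m,w=fit(p[g][:,:2]); w=w*np.sign(w[1]); s=(p[g][:,:2]-m)@w
    print(" shaft",g.sum(),np.round(m,4),np.round(np.degrees(np.arctan2(w[1],w[0])),2),"leaf end",np.round(m+w*s.min(),4),"z",np.round(np.percentile(p[g][:,2],[5,50,95]),4))
    # cross bar: in shaft frame
    al=(P[:,:,:2]-m)@w; ac=(P[:,:,:2]-m)@np.array([-w[1],w[0]])
    bar=near&(Z>.05)&(Z<.08)&(abs(al-s.min()-.216)<.012)&(abs(ac)<.03)
    p=P[bar]; print(" bar",len(p),np.round(p.mean(0),4),"ac",np.round(np.percentile(ac[bar],[1,50,99]),4),"al-leaf",np.round(np.median(al[bar])-s.min(),4))
    sd=ok&(X>.5)&(X<.7)&(Y>.27)&(Y<.36)
    xs=np.array([-.227,.974]); cc=np.array([.5805,.391]); a=(P[:,:,:2]-cc)@xs; b=(P[:,:,:2]-cc)@np.array([-xs[1],xs[0]])
    ring=sd&(Z>.1)&(Z<.3)&(a<-.07)&(a>-.1)
    p=P[ring]; print(" ring",len(p),"z",np.round(np.percentile(p[:,2],[0,2,50,98,100]),3),"along",np.round(np.percentile(a[ring],[2,50,98]),4),"across",np.round(np.percentile(b[ring],[0,2,50,98,100]),4))
    body=ok&(abs(a+.055)<.015)&(abs(b)<.05)&(Z>.1); p=P[body]; print(" bodyz",np.round(np.percentile(p[:,2],[2,50,98]),3) if len(p) else 0)
    if n=="scene": save(c,"stand",(430,160,560,290),4.5)
E
python3 m2.py
```

```text
top red 33 [ 0.561  -0.044   0.0962] [[0.557, -0.055, 0.056], [0.722, -0.036, 0.105]]
 shaft 177 [ 0.6188 -0.2084] 81.08 leaf end [ 0.6119 -0.252 ] z [0.0593 0.0642 0.0695]
 bar 66 [ 0.645  -0.0401  0.0662] ac [-0.0224  0.0007  0.0229] al-leaf 0.2147
 ring 189 z [0.147 0.157 0.188 0.204 0.206] along [-0.09   -0.0833 -0.0705] across [-0.0315 -0.0278  0.004   0.0284  0.0302]
 bodyz [0.149 0.19  0.202]
scene red 63 [ 0.5686 -0.0431  0.0864] [[0.563, -0.049, 0.065], [0.571, -0.037, 0.106]]
 shaft 237 [ 0.6208 -0.206 ] 80.07 leaf end [ 0.6126 -0.2529] z [0.0618 0.0672 0.0708]
 bar 86 [ 0.6485 -0.0418  0.0676] ac [-0.0219  0.001   0.0266] al-leaf 0.2146
 ring 397 z [0.14  0.15  0.183 0.205 0.207] along [-0.0922 -0.0849 -0.0757] across [-0.0357 -0.0338 -0.0093  0.0256  0.0312]
 bodyz [0.149 0.191 0.202]
```

View pics/stand.png

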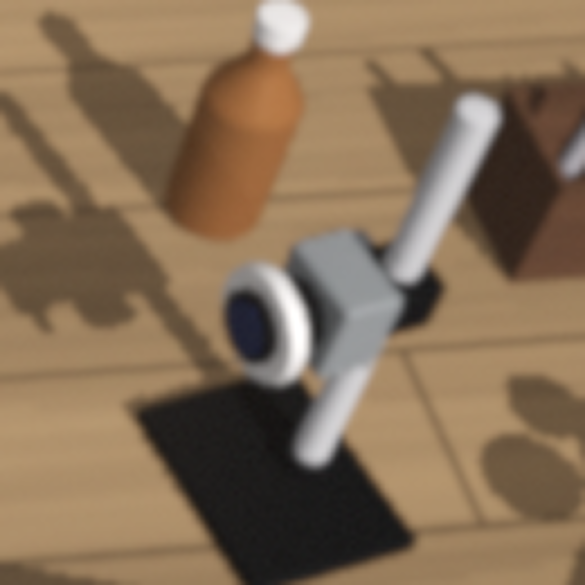

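```bash
python3 -m inch '[{"slide":[2.3,4,0],"dr":[0,0,0.138],"jaw":-0.15},{"slide":[4.6,8,0],"dr":[0,0,0.276],"jaw":-0.15},{"slide":[6.9,12,0],"dr":[0,0,0.414],"jaw":-0.15},{"slide":[9.2,16,0],"dr":[0,0,0.552],"jaw":-0.15},{"slide":[11.5,20,0],"dr":[0,0,0.69],"jaw":-0.15}]'
python3 -m inch '[{"slide":[2.3,4,0],"dr":[0,0,0.138],"jaw":-0.15},{"slide":[4.6,8,0],"dr":[0,0,0.276],"jaw":-0.15},{"slide":[6.9,12,0],"dr":[0,0,0.276],"jaw":-0.15},{"slide":[9.2,16,0],"dr":[0,0,0.276],"jaw":-0.15},{"slide":[11.5,20,0],"dr":[0,0,0.276],"jaw":-0.15}]'
python3 -m inch '[{"slide":[2.3,4,0],"dr":[0,0,0],"jaw":-0.15},{"slide":[4.6,8,0],"dr":[0,0,0],"jaw":-0.15},{"slide":[6.9,12.1,0],"dr":[0,0,0],"jaw":-0.15},{"slide":[6.9,12.1,0],"dr":[0,0,0],"jaw":-0.15},{"slide":[6.9,12.1,0],"dr":[0,0,0],"jaw":-0.15}]'
python3 - <<'E'
from h import *
st(); c=cap("wrist"); save(c,"wrist1"); print(c["origin"],c["rotation"].round(2).tolist())
E
```

```text
clock: 0.8
position: [0.3829, -0.3635, 0.2205]
ee_rot: [3.141, 0.0, 1.137]
contact_force: [1.4, -0.5, 0.0]
finger_gap: 0.0361
clock: 1.3
position: [0.498, -0.1635, 0.2204]
ee_rot: [3.141, 0.0, 1.407]
contact_force: [1.0, -1.4, 0.3]
finger_gap: 0.0362
clock: 1.8
position: [0.5665, -0.0425, 0.2202]
ee_rot: [-3.142, -0.0, 1.411]
contact_force: [-0.3, -0.8, 0.5]
finger_gap: 0.0364
{'clock': 1.8, 'position': [0.5665, -0.0425, 0.2202], 'ee_rot': [-3.1415, -0.0003, 1.4109], 'contact_force': [-0.2743, -0.7701, 0.4622], 'finger_gap': 0.0364, 'joint_pos': [0.2421, 0.6347, -0.4183, 1.7338, 0.3282, 0.8427, -0.4843]}
[0.57799351 0.02501113 0.37359491] [[0.99, -0.15, -0.04], [-0.16, -0.95, -0.27], [-0.0, 0.27, -0.96]]
```

View pics/wrist1.png

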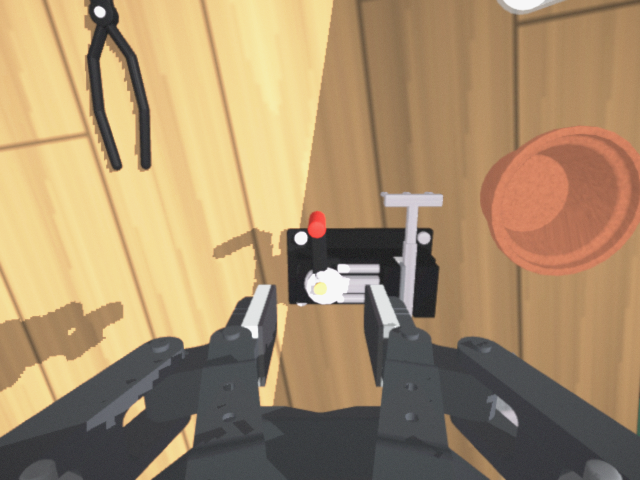

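Wrist view: the red grip is at (317,225), pivot cap (325,286), cross bar (412,200), and the shaft runs down at (408,270). I'll measure those points.

```bash
cat > m3.py <<'E'
from h import *
from m import fit
c=cap("wrist"); P,ok=cloud(c); hsv=cv2.cvtColor(c["frame"],cv2.COLOR_RGB2HSV)
H,S,V=[hsv[:,:,i].astype(int) for i in range(3)]; Z=P[:,:,2]
red=((H<5)|(H>175))&(S>200)&(V>90); red[:, 400:]=0
p=P[red]; t=p[:,2]>np.percentile(p[:,2],97)-.006
print("red",len(p),"zmax",np.percentile(p[:,2],98).round(4),"top centre",p[t].mean(0).round(4),t.sum(), "bench-bottom",p[p[:,2]<.08].mean(0).round(4) if (p[:,2]<.08).any() else 0)
v,u=np.nonzero(red); top=np.c_[u,v][p[:,2]>.097]; print("ray@.102",plane(c,[top.mean(0)],.102).round(4))
w=(S<60)&(V>190)&(Z>.05)&(abs(P[:,:,0]-.556)<.03)&(abs(P[:,:,1]+.107)<.03)
print("hub",w.sum(),P[w].mean(0).round(4))
bar=(Z>.055)&(Z<.078)&(P[:,:,0]>.6)&(P[:,:,0]<.7)&(P[:,:,1]>-.055)&(P[:,:,1]<-.03)
print("bar",bar.sum(),P[bar].mean(0).round(4),P[bar].min(0).round(4),P[bar].max(0).round(4))
st()
E
python3 m3.py
```

```text
Traceback (most recent call last):
  File "m3.py", line 6, in <module>
    p=P[red]; t=p[:,2]>np.percentile(p[:,2],97)-.006
                       ~~~~~~~~~~~~~^^^^^^^^^^^
IndexError: index -1 is out of bounds for axis 0 with size 0
```

```bash
sed -i 's/(S>200)&(V>90)/(S>160)\&(V>100)/; s/(H<5)|(H>175)/(H<7)|(H>173)/; s/red\[:, 400:\]=0/red[:, 400:]=0; print(hsv[225,317],P[225,317],hsv[218,318])/' m3.py; python3 m3.py
```

```text
[  2 170 247] [ 0.56414516 -0.04228023  0.10222969] [  2 160 247]
red 365 zmax 0.1027 top centre [ 0.5643 -0.0415  0.1032] 230 bench-bottom [ 0.5637 -0.0425  0.0654]
ray@.102 [[ 0.5642 -0.0419  0.102 ]]
hub 1205 [ 0.5672 -0.1082  0.0579]
bar 902 [ 0.6459 -0.0404  0.0661] [ 0.6227 -0.055   0.0589] [ 0.6703 -0.0308  0.0686]
{'clock': 1.95, 'position': [0.5656, -0.0459, 0.2201], 'ee_rot': [-3.1409, 0.0015, 1.4053], 'contact_force': [-0.4717, -0.5714, -0.4749], 'finger_gap': 0.0361, 'joint_pos': [0.2461, 0.6339, -0.416, 1.7353, 0.3282, 0.8427, -0.4844]}
```

```bash
python3 -m inch '[{"slide":[-0.2,0.3,-3],"dr":[0,0,0],"jaw":-0.15},{"slide":[-0.2,0.3,-6],"dr":[0,0,0],"jaw":-0.15},{"slide":[-0.2,0.3,-9],"dr":[0,0,0],"jaw":-0.15},{"slide":[-0.2,0.3,-9],"dr":[0,0,0],"jaw":-0.15},{"slide":[-0.2,0.3,-9],"dr":[0,0,0],"jaw":-0.15}]'; python3 -c "
from h import *
st();env.capture('wrist');st()"
```

```text
clock: 2.45
position: [0.564, -0.0422, 0.1306]
ee_rot: [-3.141, 0.001, 1.406]
contact_force: [0.4, 0.4, 0.7]
finger_gap: 0.0362
{'clock': 2.45, 'position': [0.564, -0.0422, 0.1306], 'ee_rot': [-3.1411, 0.0005, 1.406], 'contact_force': [0.4161, 0.4069, 0.7486], 'finger_gap': 0.0362, 'joint_pos': [0.2004, 0.7515, -0.3532, 1.8248, 0.4084, 0.6381, -0.5622]}
{'clock': 2.5, 'position': [0.565, -0.0418, 0.1315], 'ee_rot': [3.1398, -0.0001, 1.4063], 'contact_force': [0.3977, 1.0358, -0.1076], 'finger_gap': 0.0364, 'joint_pos': [0.2002, 0.7503, -0.3538, 1.8239, 0.4084, 0.6379, -0.5623]}
```

```bash
python3 -m inch '[{"slide":[0,0,-2],"dr":[0,0,0],"jaw":-0.15},{"slide":[0,0,-4],"dr":[0,0,0],"jaw":-0.15},{"slide":[0,0,-4],"dr":[0,0,0],"jaw":-0.48},{"slide":[0,0,-4],"dr":[0,0,0],"jaw":-0.48},{"slide":[0,0,-4],"dr":[0,0,0],"jaw":-0.48}]' 20; python3 -c "
from h import *
st()
p=np.array([55.6,-10.7]);g=np.array([56.45,-4.2]);r=g-p
R=lambda a:Rot.from_rotvec([0,0,a]).as_matrix()[:2,:2]
for k in range(3):
  b=R(.5*k)@r
  for i in range(1,6): print(k,i,(R(.5*k+.1*i)@r-b).round(2))
c=cap('wrist');save(c,'w2')"
```

```text
clock: 3.0
position: [0.5655, -0.041, 0.092]
ee_rot: [3.139, -0.001, 1.407]
contact_force: [-0.1, -0.0, 0.6]
finger_gap: 0.0222
{'clock': 3.0, 'position': [0.5655, -0.041, 0.092], 'ee_rot': [3.1385, -0.0006, 1.4074], 'contact_force': [-0.1079, -0.0199, 0.5915], 'finger_gap': 0.0222, 'joint_pos': [0.1765, 0.8091, -0.3168, 1.848, 0.4449, 0.5514, -0.5944]}
0 1 [-0.65  0.05]
0 2 [-1.31  0.04]
0 3 [-1.96 -0.04]
0 4 [-2.6  -0.18]
0 5 [-3.22 -0.39]
1 1 [-0.6  -0.27]
1 2 [-1.17 -0.59]
1 3 [-1.7  -0.97]
1 4 [-2.19 -1.41]
1 5 [-2.64 -1.88]
2 1 [-0.4  -0.52]
2 2 [-0.74 -1.08]
2 3 [-1.03 -1.67]
2 4 [-1.25 -2.28]
2 5 [-1.41 -2.92]
```

View pics/w2.png

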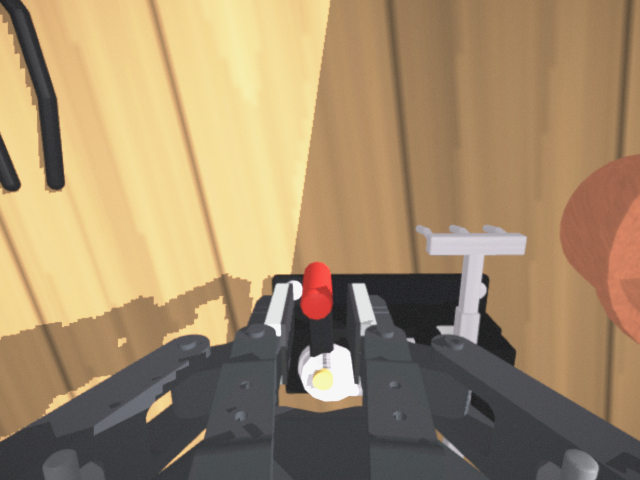

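The fingers straddle the red grip at (318,290), and the arm and hub lie below at (323,375). Now swinging the lever.

```bash
python3 -m inch '[{"slide":[-0.65,0.05,0],"dr":[0,0,0.1],"jaw":-0.48},{"slide":[-1.3,0.05,0],"dr":[0,0,0.2],"jaw":-0.48},{"slide":[-1.95,-0.05,0],"dr":[0,0,0.3],"jaw":-0.48},{"slide":[-2.6,-0.2,0],"dr":[0,0,0.4],"jaw":-0.48},{"slide":[-3.2,-0.4,0],"dr":[0,0,0.5],"jaw":-0.48}]'
python3 -m inch '[{"slide":[-0.6,-0.25,0],"dr":[0,0,0.1],"jaw":-0.48},{"slide":[-1.15,-0.6,0],"dr":[0,0,0.2],"jaw":-0.48},{"slide":[-1.7,-0.95,0],"dr":[0,0,0.3],"jaw":-0.48},{"slide":[-2.2,-1.4,0],"dr":[0,0,0.4],"jaw":-0.48},{"slide":[-2.65,-1.9,0],"dr":[0,0,0.5],"jaw":-0.48}]'
python3 -c "
from h import *
c=cap('wrist');save(c,'w3')"
```

```text
clock: 3.55
position: [0.5327, -0.0451, 0.0914]
ee_rot: [3.14, 0.001, 1.912]
contact_force: [0.8, -0.4, 0.3]
finger_gap: 0.0223
clock: 4.05
position: [0.5063, -0.0644, 0.0913]
ee_rot: [3.141, 0.002, 2.412]
contact_force: [0.8, -0.4, 0.3]
finger_gap: 0.0222
```

View pics/w3.png

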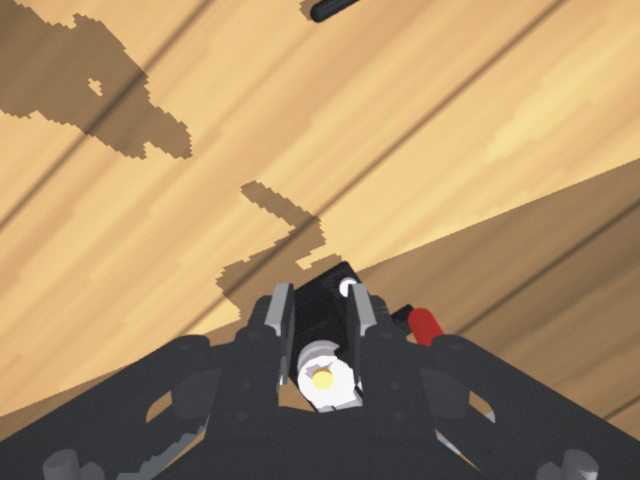

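The lever slipped out: the grip is now outside the right-hand finger at (425,325). I'll locate it.

```bash
python3 -c "
from h import *
st()
for n in ('wrist','top','scene'):
  c=cap(n);P,ok=cloud(c);hsv=cv2.cvtColor(c['frame'],cv2.COLOR_RGB2HSV);H,S,V=[hsv[:,:,i].astype(int) for i in range(3)]
  d=np.hypot(P[:,:,0]-.556,P[:,:,1]+.107)
  red=((H<7)|(H>173))&(S>150)&(V>60)&(P[:,:,2]>.05)&(P[:,:,2]<.115)&(d<.09)
  p=P[red]; print(n,len(p),np.median(p,0).round(4),np.percentile(p,[3,97],axis=0).round(4).tolist())
  if n=='wrist':
    fin=(P[:,:,2]>.06)&(P[:,:,2]<.1)&(S<60); 
    v,u=np.nonzero((hsv[:,:,2]>120)&(S<50)&(P[:,:,2]>.04)&(P[:,:,2]<.2)); print('pads',len(v))
    for a in ((280,290),(280,320),(360,290),(362,320),(390,350),(425,325)): print(a,P[a[1],a[0]].round(4))
"
```

```text
{'clock': 4.1, 'position': [0.5051, -0.0659, 0.091], 'ee_rot': [-3.1403, 0.0013, 2.4138], 'contact_force': [-0.9618, -1.7638, 0.0484], 'finger_gap': 0.0224, 'joint_pos': [0.3673, 0.8011, -0.5474, 2.01, 0.7945, 0.5542, 0.0955]}
wrist 816 [ 0.5579 -0.0414  0.0773] [[0.5567, -0.048, 0.0628], [0.5629, -0.0357, 0.0903]]
pads 4226
(280, 290) [ 0.4871 -0.0698  0.1131]
(280, 320) [ 0.4888 -0.0679  0.1369]
(360, 290) [ 0.5076 -0.047   0.1128]
(362, 320) [ 0.5064 -0.0484  0.1365]
(390, 350) [ 0.5093 -0.0435  0.1554]
(425, 325) [ 0.5573 -0.042   0.0782]
  return _methods._mean(a, axis=axis, dtype=dtype,
  ret = um.true_divide(
Traceback (most recent call last):
IndexError: index -1 is out of bounds for axis 0 with size 0
```

```bash
python3 -c "
from h import *
st()
c=cap('wrist');P,ok=cloud(c); print(c['camera_matrix'][0],c['origin'])
for x in (275,280,285,358,362,366):
  col=P[270:345:6,x]; print(x,[(round(float(a[2]),3)) for a in col])
c=cap('scene');P,ok=cloud(c)
t=np.array([.505,-.066])
m=ok&(np.hypot(P[:,:,0]-t[0],P[:,:,1]-t[1])<.05)&(P[:,:,2]>.03)&(P[:,:,2]<.2)
p=P[m];print(len(p),np.percentile(p[:,2],[0,1,5,20,50]).round(3)); q=p[p[:,2]<np.percentile(p[:,2],8)];print(q.round(3)[:12].tolist())
v,u=np.nonzero(m);x,y=int(u.mean()),int(v.mean());print(x,y); save(c,'s3',(x-60,y-60,x+60,y+60),5)
"
```

```text
{'clock': 4.2, 'position': [0.5061, -0.0645, 0.091], 'ee_rot': [3.1409, 0.001, 2.4047], 'contact_force': [0.4945, 0.0158, -0.1159], 'finger_gap': 0.0224, 'joint_pos': [0.3651, 0.8014, -0.5464, 2.0085, 0.7916, 0.5526, 0.0879]}
[370.45790336   0.         320.06382647] [ 0.45591321 -0.01856965  0.24430876]
275 [-0.0, -0.0, -0.002, 0.111, 0.117, 0.121, 0.126, 0.132, 0.136, 0.138, 0.145, 0.149, 0.152]
280 [0.0, -0.0, -0.002, 0.11, 0.117, 0.122, 0.126, 0.131, 0.135, 0.139, 0.139, 0.244, 0.138]
285 [0.001, 0.0, -0.0, 0.11, 0.116, 0.122, 0.126, 0.132, 0.135, 0.139, 0.139, 0.14, 0.139]
358 [-0.0, 0.005, 0.009, 0.11, 0.117, 0.123, 0.127, 0.131, 0.136, 0.139, 0.138, 0.14, 0.139]
362 [0.001, -0.001, 0.006, 0.111, 0.116, 0.121, 0.127, 0.131, 0.136, 0.139, 0.14, 0.14, 0.143]
366 [-0.001, -0.0, 0.001, 0.112, 0.117, 0.121, 0.127, 0.132, 0.135, 0.139, 0.146, 0.149, 0.151]
565 [0.046 0.049 0.11  0.131 0.16 ]
[[0.489, -0.065, 0.11], [0.494, -0.086, 0.114], [0.492, -0.068, 0.109], [0.491, -0.066, 0.109], [0.496, -0.071, 0.111], [0.497, -0.069, 0.111], [0.497, -0.084, 0.11], [0.502, -0.077, 0.114], [0.503, -0.074, 0.115], [0.497, -0.071, 0.108], [0.494, -0.068, 0.104], [0.504, -0.085, 0.113]]
323 218
```

View pics/s3.png

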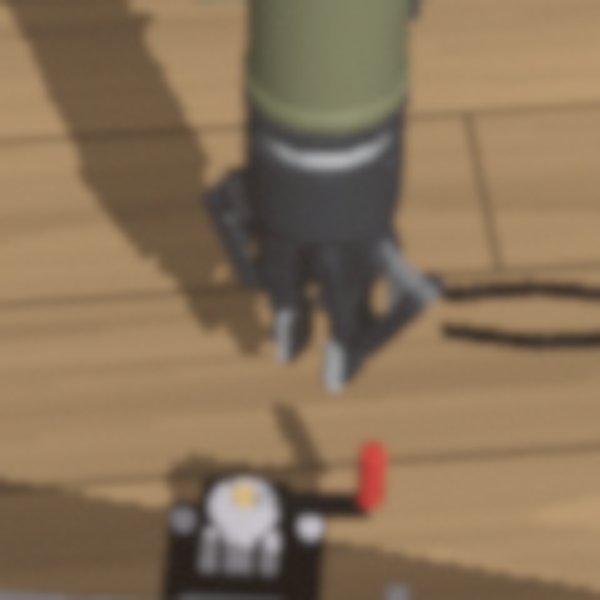

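Both cameras put the fingertips at z≈0.108 while the TCP reads 0.091. The tips are about 4 cm higher than the stated geometry, so they passed over the grip without touching it. The cameras agree with each other, so I'll work from the camera-measured tip height.

```bash
python3 -m inch '[{"slide":[1.2,0.5,1.5],"dr":[0,0,-0.12],"jaw":-0.15},{"slide":[2.4,0.9,1.5],"dr":[0,0,-0.25],"jaw":-0.15},{"slide":[3.6,1.4,1.5],"dr":[0,0,-0.38],"jaw":-0.15},{"slide":[4.8,1.8,1.5],"dr":[0,0,-0.5],"jaw":-0.15},{"slide":[5.85,2.25,1.5],"dr":[0,0,-0.63],"jaw":-0.15}]'
python3 -m inch '[{"slide":[0,0,0],"dr":[0,0,-0.13],"jaw":-0.15},{"slide":[0,0,0],"dr":[0,0,-0.26],"jaw":-0.15},{"slide":[0,0,0],"dr":[0,0,-0.37],"jaw":-0.15},{"slide":[0,0,0],"dr":[0,0,-0.37],"jaw":-0.15},{"slide":[0,0,0],"dr":[0,0,-0.37],"jaw":-0.15}]'
cat > tip.py <<'E'
from h import *
s=env.observe(); st()
c=cap("wrist"); P,ok=cloud(c); hsv=cv2.cvtColor(c["frame"],cv2.COLOR_RGB2HSV); H,S,V=[hsv[:,:,i].astype(int) for i in range(3)]
Rt=Rot.from_euler("xyz",s["ee_rot"]).as_matrix(); L=(P-np.array(s["position"]))@Rt
f=ok&(abs(L[:,:,0])<.02)&(abs(L[:,:,1])<.06)&(L[:,:,2]>-.06)&(L[:,:,2]<.04)&(S<60)
v,u=np.nonzero(f)
for side in (-1,1):
    g=f&(side*L[:,:,1]>0)&(V>130); l=L[g]
    if len(l)<5: continue
    k=l[:,2]>np.percentile(l[:,2],95)-.004; print("finger",side,"tip local",l[k].mean(0).round(4),"maxz",np.percentile(l[:,2],98).round(4),"world z",P[g][:,2].min().round(4),P[g][k].mean(0).round(4))
red=((H<7)|(H>173))&(S>150)&(V>90)&(P[:,:,2]>.05)&(P[:,:,2]<.115)
if red.sum()>20:
    p=P[red]; k=p[:,2]>.099; print("red",red.sum(),p[k].mean(0).round(4),"local",L[red][k].mean(0).round(4))
E
python3 tip.py
```

```text
clock: 4.8
position: [0.5655, -0.0407, 0.1057]
ee_rot: [3.14, -0.0, 1.772]
contact_force: [0.1, 1.5, 0.1]
finger_gap: 0.0362
clock: 5.3
position: [0.5646, -0.041, 0.1055]
ee_rot: [3.141, -0.0, 1.41]
contact_force: [-0.3, -0.1, -0.2]
finger_gap: 0.0366
{'clock': 5.3, 'position': [0.5646, -0.041, 0.1055], 'ee_rot': [3.141, -0.0001, 1.4104], 'contact_force': [-0.2742, -0.1473, -0.2343], 'finger_gap': 0.0366, 'joint_pos': [0.1862, 0.789, -0.3332, 1.8408, 0.435, 0.5835, -0.5832]}
finger -1 tip local [ 0.0111 -0.0215 -0.0195] maxz -0.0172 world z 0.1205 [ 0.5451 -0.0266  0.125 ]
finger 1 tip local [0.0149 0.0584 0.0388] maxz 0.0394 world z 0.0656 [ 0.6246 -0.0356  0.0667]
red 1246 [ 0.5644 -0.0416  0.1012] local [-0.0007 -0.0001  0.0043]
```

```bash
python3 -m inch '[{"slide":[0,-0.1,-1.5],"dr":[0,0,0],"jaw":-0.15},{"slide":[0,-0.1,-3],"dr":[0,0,0],"jaw":-0.15},{"slide":[0,-0.1,-3],"dr":[0,0,0],"jaw":-0.15}]'; python3 tip.py
python3 -m inch '[{"slide":[0,0,-1.2],"dr":[0,0,0],"jaw":-0.15},{"slide":[0,0,-2.4],"dr":[0,0,0],"jaw":-0.15},{"slide":[0,0,-2.4],"dr":[0,0,0],"jaw":-0.48},{"slide":[0,0,-2.4],"dr":[0,0,0],"jaw":-0.48}]' ; python3 tip.py
```

```text
clock: 5.65
position: [0.5629, -0.0426, 0.0738]
ee_rot: [-3.138, 0.0, 1.409]
contact_force: [-0.8, -0.6, 0.4]
finger_gap: 0.036
{'clock': 5.65, 'position': [0.5629, -0.0426, 0.0738], 'ee_rot': [-3.1383, 0.0005, 1.4089], 'contact_force': [-0.8381, -0.6285, 0.3977], 'finger_gap': 0.036, 'joint_pos': [0.1708, 0.8375, -0.3028, 1.8572, 0.4618, 0.5198, -0.6057]}
finger -1 tip local [ 0.0112 -0.0214 -0.0198] maxz -0.0174 world z 0.0895 [ 0.5436 -0.0281  0.0937]
finger 1 tip local [0.0161 0.0587 0.0092] maxz 0.0122 world z 0.0366 [ 0.6234 -0.0362  0.0644]
red 1974 [ 0.5644 -0.0415  0.1012] local [ 0.0013  0.0012 -0.0274]
clock: 6.1
position: [0.564, -0.0425, 0.0509]
ee_rot: [-3.141, 0.0, 1.408]
contact_force: [0.2, -0.3, 0.3]
finger_gap: 0.022
{'clock': 6.1, 'position': [0.564, -0.0425, 0.0509], 'ee_rot': [-3.1409, 0.0002, 1.4081], 'contact_force': [0.1741, -0.3001, 0.3405], 'finger_gap': 0.022, 'joint_pos': [0.1552, 0.8737, -0.2769, 1.865, 0.4814, 0.4699, -0.6241]}
finger -1 tip local [ 0.0067 -0.0134 -0.0165] maxz -0.0133 world z 0.0618 [ 0.5519 -0.0337  0.0675]
finger 1 tip local [0.0177 0.0593 0.0132] maxz 0.0169 world z 0.0294 [ 0.6253 -0.0346  0.0377]
red 2960 [ 0.5644 -0.0414  0.1012] local [ 0.0012  0.0002 -0.0502]
```

```bash
python3 -m inch '[{"slide":[-0.65,0.05,0],"dr":[0,0,0.1],"jaw":-0.48},{"slide":[-1.3,0.05,0],"dr":[0,0,0.2],"jaw":-0.48},{"slide":[-1.95,-0.05,0],"dr":[0,0,0.3],"jaw":-0.48},{"slide":[-2.6,-0.2,0],"dr":[0,0,0.4],"jaw":-0.48},{"slide":[-3.2,-0.4,0],"dr":[0,0,0.5],"jaw":-0.48}]'; python3 tip.py
```

```text
clock: 6.65
position: [0.5341, -0.0458, 0.052]
ee_rot: [3.137, 0.0, 1.912]
contact_force: [2.9, 0.4, -1.9]
finger_gap: 0.0226
{'clock': 6.65, 'position': [0.5341, -0.0458, 0.052], 'ee_rot': [3.1372, 0.0002, 1.9123], 'contact_force': [2.9088, 0.4052, -1.8798], 'finger_gap': 0.0226, 'joint_pos': [0.221, 0.8607, -0.3705, 1.9558, 0.6848, 0.447, -0.319]}
finger -1 tip local [ 0.0105 -0.0142 -0.0179] maxz -0.016 world z 0.0547 [ 0.5171 -0.0407  0.0698]
finger 1 tip local [ 0.0108  0.0158 -0.0177] maxz -0.0153 world z 0.0655 [ 0.5453 -0.0303  0.0698]
red 2887 [ 0.5381 -0.0436  0.1012] local [ 0.0007  0.0048 -0.0492]
```

The lever is following: the grip sits 4.8 mm off centre, against one finger, with 2.9 N. I'll finish the swing.

```bash
python3 -m inch '[{"slide":[-0.6,-0.25,0],"dr":[0,0,0.1],"jaw":-0.48},{"slide":[-1.15,-0.6,0],"dr":[0,0,0.2],"jaw":-0.48},{"slide":[-1.7,-0.95,0],"dr":[0,0,0.3],"jaw":-0.48},{"slide":[-2.2,-1.4,0],"dr":[0,0,0.4],"jaw":-0.48},{"slide":[-2.65,-1.9,0],"dr":[0,0,0.5],"jaw":-0.48}]'
python3 -m inch '[{"slide":[-0.4,-0.5,0],"dr":[0,0,0.1],"jaw":-0.48},{"slide":[-0.75,-1.1,0],"dr":[0,0,0.2],"jaw":-0.48},{"slide":[-1.05,-1.65,0],"dr":[0,0,0.3],"jaw":-0.48},{"slide":[-1.25,-2.3,0],"dr":[0,0,0.4],"jaw":-0.48},{"slide":[-1.4,-2.8,0],"dr":[0,0,0.48],"jaw":-0.48}]'
python3 -m inch '[{"slide":[0,0,0],"dr":[0,0,0],"jaw":-0.48}]'; python3 tip.py
```

```text
clock: 7.2
position: [0.5073, -0.064, 0.052]
ee_rot: [3.138, 0.001, 2.411]
contact_force: [1.4, 1.8, 0.1]
finger_gap: 0.0225
clock: 7.7
position: [0.4926, -0.0923, 0.052]
ee_rot: [3.139, 0.001, 2.891]
contact_force: [-0.7, 3.3, 2.0]
finger_gap: 0.0223
clock: 7.8
position: [0.4922, -0.0932, 0.0518]
ee_rot: [3.14, 0.001, 2.886]
contact_force: [0.4, 1.7, 0.9]
finger_gap: 0.0223
{'clock': 7.8, 'position': [0.4922, -0.0932, 0.0518], 'ee_rot': [3.14, 0.0008, 2.8862], 'contact_force': [0.4319, 1.7096, 0.9168], 'finger_gap': 0.0223, 'joint_pos': [0.4439, 0.8798, -0.5815, 2.05, 1.0054, 0.5233, 0.4245]}
finger -1 tip local [ 0.0105 -0.0151 -0.0178] maxz -0.0153 world z 0.0651 [ 0.4782 -0.1051  0.0695]
finger 1 tip local [ 0.0106  0.0154 -0.0193] maxz -0.0166 world z 0.067 [ 0.4858 -0.0756  0.071 ]
red 2918 [ 0.4931 -0.0889  0.1012] local [ 0.0002  0.0044 -0.0494]
```

```bash
python3 -m inch '[{"slide":[0,0.2,0],"dr":[0,0,0],"jaw":-0.3},{"slide":[0,0.2,3],"dr":[0,0,0],"jaw":-0.3},{"slide":[0,0.2,6],"dr":[0,0,0],"jaw":-0.3},{"slide":[0,0.2,9],"dr":[0,0,0],"jaw":-0.3},{"slide":[0,0.2,9],"dr":[0,0,0],"jaw":-0.3}]'
python3 -m inch '[{"slide":[2,-1.2,0],"dr":[0,0,-0.135],"jaw":-0.05},{"slide":[4,-2.5,0],"dr":[0,0,-0.27],"jaw":-0.05},{"slide":[6,-3.7,0],"dr":[0,0,-0.405],"jaw":-0.05},{"slide":[8,-5,0],"dr":[0,0,-0.54],"jaw":-0.05},{"slide":[10,-6.2,0],"dr":[0,0,-0.675],"jaw":-0.05}]'
python3 -m inch '[{"slide":[1.6,-1,0],"dr":[0,0,-0.135],"jaw":-0.05},{"slide":[3.2,-2.2,0],"dr":[0,0,-0.27],"jaw":-0.05},{"slide":[3.2,-2.2,0],"dr":[0,0,-0.405],"jaw":-0.05},{"slide":[3.2,-2.2,0],"dr":[0,0,-0.54],"jaw":-0.05},{"slide":[3.2,-2.2,0],"dr":[0,0,-0.675],"jaw":-0.05}]'
python3 -m inch '[{"slide":[0,0,0],"dr":[0,0,-0.128],"jaw":-0.05},{"slide":[0,0,0],"dr":[0,0,-0.128],"jaw":-0.05},{"slide":[0,0,0],"dr":[0,0,-0.128],"jaw":-0.05}]'
cat > shaft.py <<'E'
from h import *
from m import fit
s=env.observe(); st(); Rt=Rot.from_euler("xyz",s["ee_rot"]).as_matrix()
c=cap("wrist"); P,ok=cloud(c); L=(P-np.array(s["position"]))@Rt
import sys
u=np.array([.1627,.9867]); o=np.array([.631,-.136])
al=(P[:,:,:2]-o)@u; ac=(P[:,:,:2]-o)@np.array([-u[1],u[0]])
for nm,a,b in (("shaft",-.065,-.013),("neck",.045,.06),("neck2",.065,.09)):
    m=ok&(al>a)&(al<b)&(abs(ac)<.015)&(P[:,:,2]>.064)&(P[:,:,2]<.073)
    if m.sum()<20: print(nm,m.sum()); continue
    p=P[m]; q,w=fit(p[:,:2]); w*=np.sign(w[1]); print(nm,m.sum(),p.mean(0).round(4),np.degrees(np.arctan2(w[1],w[0])).round(2),"ac",np.percentile(ac[m],[1,50,99]).round(4),"local",L[m].mean(0).round(4))
m=ok&(abs(al-.097)<.012)&(abs(ac)<.03)&(P[:,:,2]>.058)&(P[:,:,2]<.075); print("bar",m.sum(),P[m].mean(0).round(4) if m.any() else 0, np.percentile(ac[m],[1,99]).round(4) if m.any() else 0)
save(c,"ws")
E
python3 shaft.py
```

```text
clock: 8.35
position: [0.494, -0.0913, 0.1445]
ee_rot: [3.141, 0.006, 2.886]
contact_force: [-0.3, 0.3, -0.3]
finger_gap: 0.0304
clock: 8.85
position: [0.5918, -0.1545, 0.1404]
ee_rot: [-3.139, -0.0, 2.206]
contact_force: [-0.5, -0.8, 0.1]
finger_gap: 0.0406
clock: 9.35
position: [0.6231, -0.1757, 0.1402]
ee_rot: [-3.14, 0.001, 1.531]
contact_force: [-0.3, 0.7, 0.2]
finger_gap: 0.0404
clock: 9.65
position: [0.6234, -0.1754, 0.1407]
ee_rot: [-3.141, 0.001, 1.412]
contact_force: [0.2, 0.1, 0.1]
finger_gap: 0.0406
{'clock': 9.65, 'position': [0.6234, -0.1754, 0.1407], 'ee_rot': [-3.1405, 0.001, 1.4124], 'contact_force': [0.2033, 0.0981, 0.1223], 'finger_gap': 0.0406, 'joint_pos': [0.4042, 0.8324, -0.3814, 1.5573, 0.3843, 0.8281, -0.2852]}
shaft 1223 [ 0.6255 -0.1737  0.0677] 80.6 ac [-0.0056 -0.0006  0.004 ] local [0.0021 0.0019 0.0731]
neck 512 [ 0.6396 -0.0842  0.0678] 81.97 ac [-0.005   0.0001  0.0047] local [0.0927 0.0018 0.0729]
neck2 706 [ 0.6435 -0.0594  0.0668] 81.18 ac [-0.0036 -0.0001  0.0037] local [0.1178 0.0017 0.0738]
bar 1482 [ 0.6459 -0.0435  0.0661] [-0.0228  0.0237]
```

View pics/ws.png

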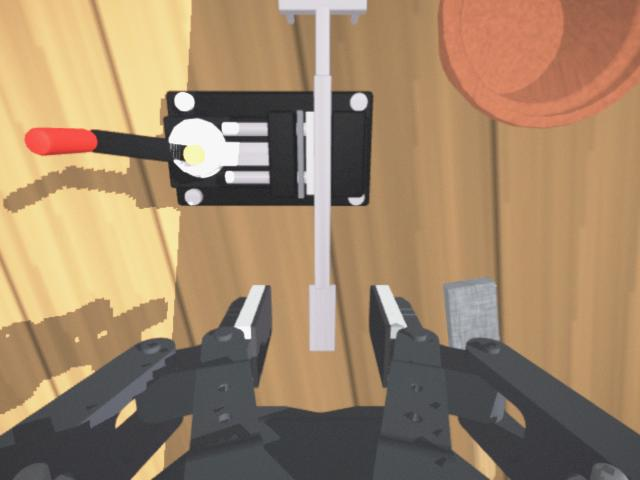

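Lever open (arm to the left, 45–170, 140) and jaws clear of the shaft. The rake hasn't moved, and the shaft is centred between the fingers. Descend and grip.

```bash
python3 -m inch '[{"slide":[0.15,0,-3],"dr":[0,0,0],"jaw":-0.05},{"slide":[0.15,0,-6],"dr":[0,0,0],"jaw":-0.05},{"slide":[0.15,0,-8.5],"dr":[0,0,0],"jaw":-0.05},{"slide":[0.15,0,-11],"dr":[0,0,0],"jaw":-0.05},{"slide":[0.15,0,-11],"dr":[0,0,0],"jaw":-0.05}]'
python3 shaft.py; python3 tip.py
```

```text
clock: 10.2
position: [0.6221, -0.1751, 0.0278]
ee_rot: [-3.134, -0.0, 1.411]
contact_force: [-0.4, 0.2, 0.1]
finger_gap: 0.0406
{'clock': 10.2, 'position': [0.6221, -0.1751, 0.0278], 'ee_rot': [-3.1344, -0.0001, 1.4113], 'contact_force': [-0.3898, 0.165, 0.0838], 'finger_gap': 0.0406, 'joint_pos': [0.371, 0.985, -0.3171, 1.6041, 0.4544, 0.634, -0.3449]}
shaft 3903 [ 0.6255 -0.1732  0.0677] 81.14 ac [-0.0055 -0.0006  0.0043] local [ 0.0025  0.0027 -0.04  ]
neck 2190 [ 0.6396 -0.0841  0.0678] 82.52 ac [-0.005   0.      0.0048] local [ 0.0927  0.0025 -0.04  ]
neck2 0
bar 0 0 0
{'clock': 10.25, 'position': [0.6238, -0.1753, 0.0298], 'ee_rot': [-3.1379, -0.0002, 1.4109], 'contact_force': [0.7017, -0.1121, -0.1572], 'finger_gap': 0.0404, 'joint_pos': [0.3712, 0.9823, -0.318, 1.6024, 0.4539, 0.6348, -0.3448]}
finger -1 tip local [ 0.0057 -0.018  -0.0001] maxz 0.0297 world z -0.0018 [ 0.6069 -0.1668  0.03  ]
finger 1 tip local [ 0.0111  0.025  -0.0235] maxz -0.0203 world z 0.046 [ 0.6503 -0.1683  0.0532]
```

```bash
python3 -m inch '[{"slide":[0.15,0,0],"dr":[0,0,0],"jaw":-0.4},{"slide":[0.15,0,0],"dr":[0,0,0],"jaw":-0.6},{"slide":[0.15,0,0],"dr":[0,0,0],"jaw":-1},{"slide":[0.15,0,0],"dr":[0,0,0],"jaw":-1},{"slide":[0.15,0,0],"dr":[0,0,0],"jaw":-1}]' 80
python3 -m inch '[{"slide":[0,0,0],"dr":[0,0,0],"jaw":-1},{"slide":[0,0,0],"dr":[0,0,0],"jaw":-1},{"slide":[0,0,0],"dr":[0,0,0],"jaw":-1}]'
python3 shaft.py; python3 tip.py
```

```text
clock: 10.8
position: [0.6254, -0.1756, 0.0325]
ee_rot: [-3.139, 0.001, 1.41]
contact_force: [-3.5, -0.2, 6.9]
finger_gap: 0.0084
clock: 11.1
position: [0.6254, -0.1756, 0.0325]
ee_rot: [-3.139, 0.001, 1.41]
contact_force: [-4.5, 0.1, 6.2]
finger_gap: 0.0084
{'clock': 11.1, 'position': [0.6254, -0.1756, 0.0325], 'ee_rot': [-3.1395, 0.0009, 1.4102], 'contact_force': [-4.4523, 0.145, 6.1996], 'finger_gap': 0.0084, 'joint_pos': [0.3708, 0.9794, -0.3189, 1.5984, 0.4526, 0.6401, -0.3443]}
shaft 3980 [ 0.6262 -0.1717  0.0674] 82.42 ac [-0.0137 -0.0014  0.0139] local [ 0.0039  0.0001 -0.0349]
neck 2064 [ 0.6383 -0.0839  0.0686] 84.47 ac [-0.0038  0.0014  0.0063] local [ 0.0926 -0.002  -0.0362]
neck2 0
bar 0 0 0
{'clock': 11.15, 'position': [0.6254, -0.1756, 0.0325], 'ee_rot': [-3.1395, 0.0009, 1.4102], 'contact_force': [-4.5714, 0.6041, 5.9496], 'finger_gap': 0.0082, 'joint_pos': [0.3708, 0.9794, -0.3189, 1.5984, 0.4526, 0.6401, -0.3443]}
finger -1 tip local [ 0.0089 -0.0092 -0.0046] maxz 0.0232 world z -0.0016 [ 0.6177 -0.1654  0.0371]
finger 1 tip local [ 0.0112  0.0089 -0.0205] maxz -0.0176 world z 0.0462 [ 0.636 -0.166  0.053]
```

```bash
python3 -m inch '[{"slide":[0,0,0.5],"dr":[0,0,0],"jaw":-1},{"slide":[0,0,1],"dr":[0,0,0],"jaw":-1},{"slide":[0,0,1.5],"dr":[0,0,0],"jaw":-1},{"slide":[0,0,1.5],"dr":[0,0,0],"jaw":-1}]'
python3 - <<'E'
from h import *
from m import fit
st(); c=cap("wrist"); save(c,"lift"); P,ok=cloud(c)
u=np.array([.1627,.9867]); o=np.array([.631,-.136]); al=(P[:,:,:2]-o)@u; ac=(P[:,:,:2]-o)@np.array([-u[1],u[0]])
for k in np.arange(-.02,.1,.01):
    m=ok&(abs(al-k)<.004)&(abs(ac)<.004)&(P[:,:,2]>.06); print(round(k,2),m.sum(),np.median(P[m],0).round(4) if m.any() else '')
E
```

```text
clock: 11.6
position: [0.6279, -0.1757, 0.0473]
ee_rot: [3.139, -0.0, 1.41]
contact_force: [0.3, -0.6, -2.1]
finger_gap: 0.0082
{'clock': 11.6, 'position': [0.6279, -0.1757, 0.0473], 'ee_rot': [3.1387, -0.0003, 1.4095], 'contact_force': [0.2613, -0.6135, -2.0629], 'finger_gap': 0.0082, 'joint_pos': [0.3757, 0.9593, -0.3287, 1.5925, 0.4441, 0.6617, -0.3372]}
-0.02 1069 [ 0.6241 -0.1574  0.135 ]
-0.01 376 [ 0.6305 -0.146   0.0818]
0.0 419 [ 0.632  -0.136   0.0819]
0.01 457 [ 0.6335 -0.1262  0.0819]
0.02 523 [ 0.635  -0.1162  0.0819]
0.03 603 [ 0.6366 -0.1065  0.0819]
0.04 674 [ 0.6381 -0.0965  0.0819]
0.05 763 [ 0.6395 -0.0866  0.0819]
0.06 753 [ 0.6413 -0.0771  0.0815]
0.07 0 
0.08 0 
0.09 0
```

View pics/lift.png

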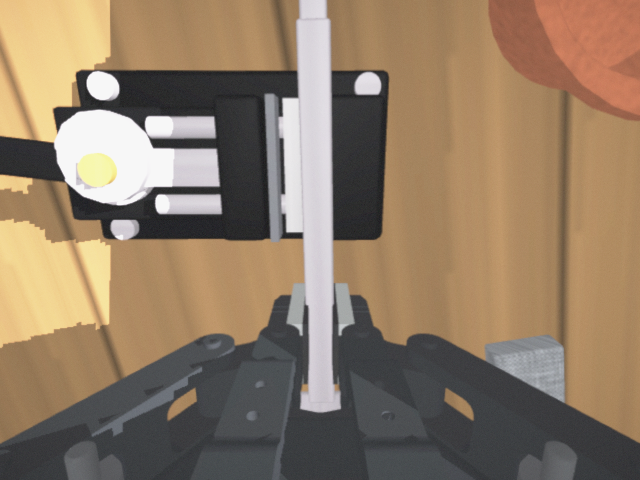

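```bash
python3 -m inch '[{"slide":[0,0,2],"dr":[0,0,0],"jaw":-1},{"slide":[0,0,4.5],"dr":[0,0,0],"jaw":-1},{"slide":[0,0,7],"dr":[0,0,0],"jaw":-1},{"slide":[0,0,9],"dr":[0,0,0],"jaw":-1},{"slide":[0,0,10],"dr":[0,0,0],"jaw":-1}]'
python3 -m inch '[{"slide":[0,0,0],"dr":[0,0,0],"jaw":-1},{"slide":[0.3,2,0.5],"dr":[0,0,0.06],"jaw":-1},{"slide":[0.8,5,1],"dr":[0,0,0.12],"jaw":-1},{"slide":[1.2,8,1.8],"dr":[0,0,0.18],"jaw":-1},{"slide":[1.6,11,2.5],"dr":[0,0,0.24],"jaw":-1}]'
python3 -m inch '[{"slide":[0.5,3,0.3],"dr":[0,0,0.05],"jaw":-1},{"slide":[1,6,0.7],"dr":[0,0,0.1],"jaw":-1},{"slide":[1.4,9,0.7],"dr":[0,0,0.145],"jaw":-1},{"slide":[1.7,11,0.7],"dr":[0,0,0.145],"jaw":-1},{"slide":[1.7,11,0.7],"dr":[0,0,0.145],"jaw":-1}]'
python3 -m inch '[{"slide":[0,0,0],"dr":[0,0,0],"jaw":-1},{"slide":[0,0,0],"dr":[0,0,0],"jaw":-1}]'
cat > rk.py <<'E'
from h import *
from m import fit
st()
xs=np.array([-.227,.974]); xs/=np.linalg.norm(xs); F=np.array([.619,.2255,.1735]); s=env.observe(); tc=np.array(s["position"])
n2=np.array([-xs[1],xs[0]])
for n in ("wrist","top","scene"):
    c=cap(n); P,ok=cloud(c); hsv=cv2.cvtColor(c["frame"],cv2.COLOR_RGB2HSV); S=hsv[:,:,1]; V=hsv[:,:,2]
    al=(P[:,:,:2]-tc[:2])@xs; ac=(P[:,:,:2]-tc[:2])@n2; Z=P[:,:,2]
    m=ok&(S<70)&(V>60)&(al>.03)&(al<.112)&(abs(ac)<.025)&(Z>.17)&(Z<.25)   # shaft ahead of fingers
    if m.sum()>10:
        p=P[m]; q,w=fit(p); w*=np.sign(w[1]); print(n,"shaft",len(p),q.round(4),"yaw",np.degrees(np.arctan2(w[1],w[0])).round(2),"pitch",np.degrees(np.arcsin(w[2])).round(2),"topz",np.percentile(p[:,2],[50,95]).round(4))
    b=ok&(S<70)&(V>60)&(al>.122)&(al<.15)&(abs(ac)<.045)&(Z>.185)&(Z<.25)
    if b.sum()>5:
        p=P[b]; print("  bar",len(p),"mean",p.mean(0).round(4),"al",np.percentile(al[b],[2,50,98]).round(4),"ac",np.percentile(ac[b],[2,50,98]).round(4),"z",np.percentile(p[:,2],[5,95]).round(4))
        a,d=np.percentile(ac[b],[3,97]); ctr=tc[:2]+xs*np.median(al[b])+n2*(a+d)/2; print("  bar centre",ctr.round(4),"to focus xy (cm)",((F[:2]-ctr)*100).round(2))
        e=[P[b&(abs(ac-x)<.006)] for x in (a,d)]; print("  end z",[x[:,2].max().round(4) if len(x) else None for x in e])
    t=ok&(S<90)&(al>.122)&(al<.15)&(abs(ac)<.045)&(Z>.15)&(Z<.185)
    if t.sum()>3: print("  tines",t.sum(),"zmin",np.percentile(Z[t],[1,5]).round(4),P[t].mean(0).round(4))
    if n=="scene": save(c,"hold",(330,150,560,330),3)
E
python3 rk.py
```

```text
clock: 12.15
position: [0.6291, -0.1756, 0.1489]
ee_rot: [3.136, -0.0, 1.409]
contact_force: [1.0, 0.5, -2.2]
finger_gap: 0.0082
clock: 12.65
position: [0.6423, -0.0627, 0.1703]
ee_rot: [-3.14, -0.001, 1.655]
contact_force: [0.1, 0.1, -1.9]
finger_gap: 0.0082
clock: 13.15
position: [0.6589, 0.0518, 0.1774]
ee_rot: [-3.141, -0.005, 1.804]
contact_force: [-0.3, 0.5, -2.1]
finger_gap: 0.0083
clock: 13.35
position: [0.6593, 0.0429, 0.1775]
ee_rot: [-3.14, 0.001, 1.794]
contact_force: [-0.2, 0.3, -3.2]
finger_gap: 0.008
{'clock': 13.35, 'position': [0.6593, 0.0429, 0.1775], 'ee_rot': [-3.1399, 0.0014, 1.794], 'contact_force': [-0.1686, 0.3252, -3.165], 'finger_gap': 0.008, 'joint_pos': [0.1084, 0.8179, -0.4767, 1.4798, 0.4261, 0.9497, -0.2668]}
wrist shaft 8073 [0.643  0.1113 0.2119] yaw 103.97 pitch -0.34 topz [0.2119 0.213 ]
top shaft 134 [0.6416 0.1122 0.2109] yaw 103.07 pitch -0.24 topz [0.2111 0.2157]
  bar 91 mean [0.626  0.1745 0.21  ] al [0.124  0.1363 0.1416] ac [-0.0222  0.0017  0.0252] z [0.2046 0.2152]
  bar centre [0.6267 0.1753] to focus xy (cm) [-0.77  5.02]
  end z [np.float64(0.2152), np.float64(0.2149)]
  tines 4 zmin [0.1781 0.1781] [0.6211 0.1739 0.1802]
scene shaft 159 [0.643  0.1176 0.2124] yaw 103.36 pitch -0.71 topz [0.2131 0.2164]
  bar 135 mean [0.6302 0.1746 0.209 ] al [0.1231 0.1353 0.142 ] ac [-0.0225 -0.0016  0.0246] z [0.1908 0.2152]
  bar centre [0.6278 0.1745] to focus xy (cm) [-0.88  5.1 ]
  end z [np.float64(0.2173), np.float64(0.2143)]
  tines 11 zmin [0.1766 0.177 ] [0.6391 0.1781 0.1811]
```

```bash
echo
```

```text
(no output)
```

View pics/hold.png

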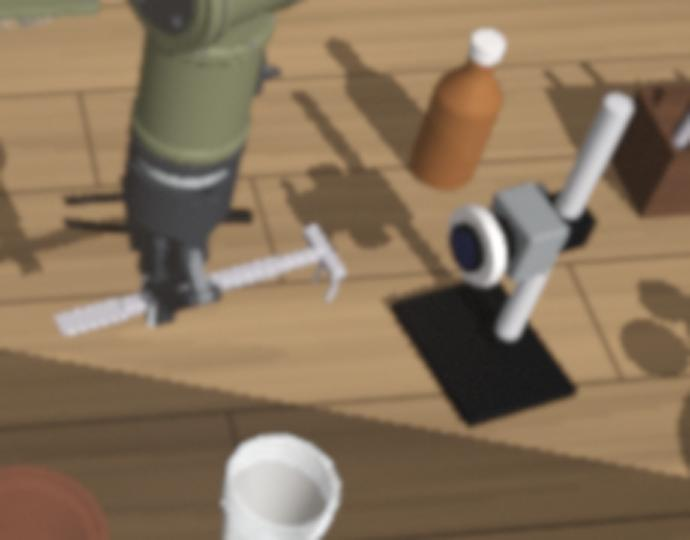

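The rake is level and upright, tines towards the lens (bar at (325,260), ring at (480,245)). The remaining shift is about (-0.8, +5.1, +0.15) cm; I'll approach gently.

```bash
python3 -m inch '[{"slide":[-0.1,0.8,0],"dr":[0,0,0],"jaw":-1},{"slide":[-0.3,2,0.1],"dr":[0,0,0],"jaw":-1},{"slide":[-0.5,3.3,0.15],"dr":[0,0,0],"jaw":-1},{"slide":[-0.7,4.4,0.15],"dr":[0,0,0],"jaw":-1},{"slide":[-0.8,5.1,0.15],"dr":[0,0,0],"jaw":-1}]'
python3 -m inch '[{"slide":[0,0,0],"dr":[0,0,0],"jaw":-1},{"slide":[0,0,0],"dr":[0,0,0],"jaw":-1},{"slide":[0,0,0],"dr":[0,0,0],"jaw":-1},{"slide":[0,0,0],"dr":[0,0,0],"jaw":-1},{"slide":[0,0,0],"dr":[0,0,0],"jaw":-1}]'
sed -i 's/(330,150,560,330),3)/(330,150,560,330),3); r=ok\&(abs((P[:,:,:2]-[.5805,.391])@xs+.085)<.015)\&(Z>.12)\&(Z<.25); print("ring z",np.percentile(Z[r],[1,99]).round(4))/' rk.py; python3 rk.py
python3 - <<'E'
from h import *
c=cap("top"); P,ok=cloud(c); hsv=cv2.cvtColor(c["frame"],cv2.COLOR_RGB2HSV); H,S,V=[hsv[:,:,i].astype(int) for i in range(3)]
m=ok&((H<7)|(H>173))&(S>140)&(V>70)&(P[:,:,2]>.05)&(P[:,:,2]<.12)&(np.hypot(P[:,:,0]-.556,P[:,:,1]+.107)<.09)
g=np.median(P[m],0); print("lever grip",m.sum(),g.round(4),"angle",(np.arctan2(g[1]+.107,g[0]-.556)-np.radians(80.65)).round(3)); save(c,"end",(80,130,500,360),1.9)
E
```

```text
clock: 14.0
position: [0.6512, 0.0983, 0.18]
ee_rot: [3.141, -0.001, 1.798]
contact_force: [0.1, 0.5, -1.2]
finger_gap: 0.0085
clock: 14.5
position: [0.6519, 0.0948, 0.1798]
ee_rot: [3.142, 0.0, 1.794]
contact_force: [0.3, -1.0, -1.9]
finger_gap: 0.0082
{'clock': 14.5, 'position': [0.6519, 0.0948, 0.1798], 'ee_rot': [3.1416, 0.0003, 1.7939], 'contact_force': [0.265, -0.9542, -1.9337], 'finger_gap': 0.0082, 'joint_pos': [0.0285, 0.8111, -0.4729, 1.4863, 0.4197, 0.9459, -0.3425]}
wrist shaft 8048 [0.6355 0.1632 0.2142] yaw 103.97 pitch -0.26 topz [0.2143 0.2153]
top shaft 115 [0.6327 0.17   0.2126] yaw 103.15 pitch -0.42 topz [0.2134 0.2175]
  bar 89 mean [0.6176 0.227  0.2116] al [0.1238 0.1375 0.1438] ac [-0.0189  0.0028  0.0246] z [0.207  0.2164]
  bar centre [0.6179 0.228 ] to focus xy (cm) [ 0.11 -0.25]
  end z [np.float64(0.2155), np.float64(0.2177)]
  tines 5 zmin [0.1738 0.1745] [0.6074 0.2257 0.1793]
scene shaft 141 [0.6348 0.1717 0.2146] yaw 103.35 pitch -1.88 topz [0.2154 0.2185]
  bar 139 mean [0.6223 0.2269 0.2105] al [0.1242 0.136  0.1425] ac [-0.0224 -0.0014  0.0241] z [0.19   0.2173]
  bar centre [0.6204 0.2271] to focus xy (cm) [-0.14 -0.16]
  end z [np.float64(0.217), np.float64(0.217)]
  tines 7 zmin [0.1753 0.1758] [0.6306 0.2311 0.1803]
ring z [0.1444 0.2058]
lever grip 0 [nan nan nan] angle nan
  return _methods._mean(a, axis=axis, dtype=dtype,
  ret = um.true_divide(
```

View pics/end.png

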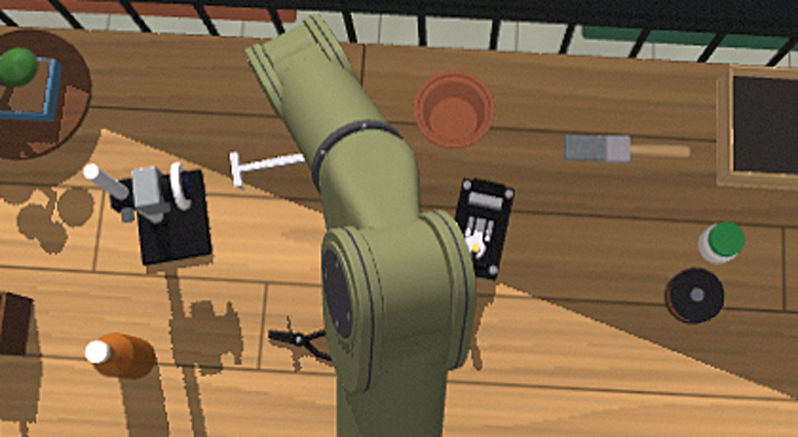

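Run:
```python
from h import *
c=cap("scene"); P,ok=cloud(c); hsv=cv2.cvtColor(c["frame"],cv2.COLOR_RGB2HSV); H,S,V=[hsv[:,:,i].astype(int) for i in range(3)]
m=ok&((H<7)|(H>173))&(S>120)&(V>60)&(P[:,:,2]>.06)&(P[:,:,2]<.12)&(np.hypot(P[:,:,0]-.556,P[:,:,1]+.107)<.09)
if m.sum(): g=np.median(P[m],0); print("lever grip",m.sum(),g.round(4),"angle",(np.arctan2(g[1]+.107,g[0]-.556)-np.radians(80.65)).round(3))
a=cv2.imread("pics/scene0.png").astype(int); b=c["frame"][:,:,::-1].astype(int); d=abs(a-b).max(2)
for n,(x,y) in dict(cups=(422,320),pot=(340,331),bottle=(483,187),spool=(181,262),jar=(161,288),brush=(220,337),pliers=(383,221)).items(): print(n,int((d[y-18:y+18,x-18:x+18]>30).sum()))
save(c,"last"); st()
```

```text
lever grip 64 [ 0.4984 -0.0896  0.0858] angle 1.44
cups 0
pot 0
bottle 0
spool 0
jar 0
brush 0
pliers 266
{'clock': 14.75, 'position': [0.6518, 0.0954, 0.1798], 'ee_rot': [3.1415, -0.0, 1.7947], 'contact_force': [0.4709, -0.2965, -2.4353], 'finger_gap': 0.0082, 'joint_pos': [0.0279, 0.8111, -0.4733, 1.4864, 0.4197, 0.9458, -0.3426]}
```

View pics/last.png

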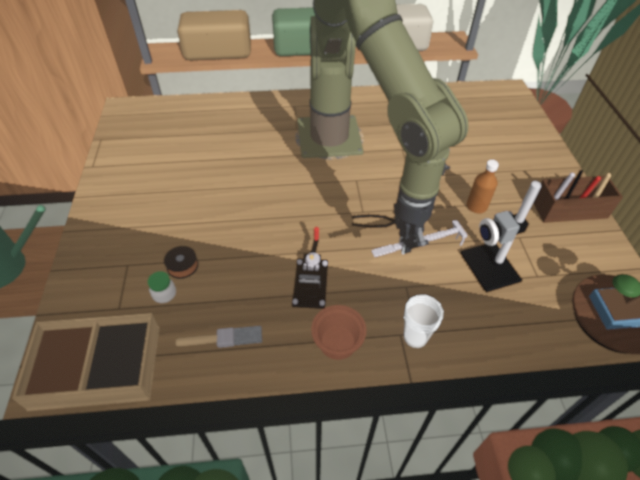

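The lever is open (grip at (316,233)). The rake is held before the lens, with its bar at (461,232) and the ring at (489,233). The bystanders are unchanged, and the pliers are only covered by the arm. Handing in.

```bash
python3 -c "
from h import *
print(env.finish_job()); st()"
```

```text
the job is handed in; nothing more can be done
None
the job is handed in; nothing more can be done
```

I swung the lever open with the rake still in the jaws and lifted the rake out by its shaft. I then handed the job in with the rake held level in front of the lens, tines down and towards the camera. It took about 15 s of robot time; no verdict is reported.

| Last check | Measured | Limit |
|---|---|---|
| Middle tine tip to focus point | about 2–3 mm, inferred from the cross bar centre and shaft height | 15 mm |
| Shaft yaw against the lens axis | within about 1° | 10° |
| Shaft pitch | -0.3° to -0.4° (wrist and top), -1.9° (scene, coarse) | 10° |
| Lever angle | about 1.44 rad | above 1.2 rad |
| Bystanders | no image change at six of them | 30 mm |

- **Pliers:** the image check there was no use, because the arm covered part of them in the last view. The parts still visible looked unmoved.
- **Failed first swing:** my first try at the lever passed over the grip without touching it. Both cameras put the fingertips about 3–4 cm higher than the reported TCP and `env.tcp_to_tips` imply. I used the camera heights for everything after that, and the second swing worked.
- **Gripper reading:** the opening reads 8.2 mm on the 10 mm shaft, but the rake lifted level with about 2 N of weight on the wrist and did not slip.

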